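# Send the sauce cup through the return chute's spring flap

### The arm

A 7-joint arm with a two-finger parallel gripper is mounted at the origin on the work surface. World frame = base frame: x ahead of the robot, y to its left, z up, the work surface at z = 0. Lengths are in mm, angles in rad, forces in N, time in s.
With the tool pointing down it reaches from about 425 to 950 mm from the base axis. Payload 4.7 kg.
Tool frame: the origin (TCP) lies on the centre line of the jaws, within the pads' length; the fingertips stand 19 mm ahead of it and the grasp point (between the pads) is the TCP; z points along the fingers, x is the direction in which the jaws open and shut, and the axes are right-handed (so a half turn about z gives the same grasp; the last joint's range is limited). The gripper opens to 87 mm and grips with 3 to 60 N. Pads are 19 mm wide; open, the fingers measure 117 mm over their backs; the gripper's body (75 mm by 190 mm) begins 51 mm behind the grasp point.
Start: joints at [1.239, 0.469, -0.049, 1.532, 0.024, 1.141, -0.082], TCP at [201.327, -644.294, 241.573] pointing down, gripper open.
Joint ranges: [-2.59, 2.59], [-0.33, 1.99], [-1.39, 1.29], [0.1, 2.45], [-1.04, 4.18], [0.21, 1.99], [-2.66, 2.66]. Speed limits (rad/s): [2.57, 2.57, 3.14, 3.14, 3.14, 3.14, 3.14].

### API

Orientations are given as a unit quaternion [w, x, y, z].
In Python, from rig import manip, eyes, finish_job gives the robot as it stands.
- The arm moves only by the tool apply_moves, never from a script. Its arguments are lists of equal length, an entry for each row: "delta_pos": the shift along the world's x, y, z in cm, a list of three; "angular": the turn, a rotation vector about the world's x, y, z in rad, a list of three. A call has 1 to 5 rows; each row shifts and turns the commanded pose from where the row before left it; what a row does not reach is not made up. A row lasts 1/10 s, in which the tool goes at most 50 mm and 8.59 degrees, less where a joint would pass 70% of its speed; a pose out of reach is approached as far as the arm can. A call with a gripper value outside its range is refused whole. "claw" is the finger opening in cm, from 0 to 8.7, set as the call begins (left out, the last holds). The fingers move at their own pace and stop on an object; "force" is the grip in N (left out, the last holds). Time passes only in rows, so rows that do not move let the fingers close. It gives the time, the measured TCP pose, the force and the opening at its end, in the units of the state.
- manip.read_state(): the state, without advancing time (a new reading comes with each control period).
- eyes.get_image(name): name is "scene" or "side" or "wrist"; returns a dict with "pixels" (420x560x3 uint8, red, green, blue), "K" (3x3 intrinsics, pixels), "dist_coeffs" ([k1, k2, p1, p2, k3] as OpenCV has them; the pictures are not rectified), "origin" and "orientation" of the camera in the world. Camera axes: x right, y down, z forward; pixel columns grow to the right and rows downward; lengths in mm; the calibration is good to about 2 mm. A picture is of the moment at which its call begins. There is no depth.
- finish_job(): hands the job in, once; it reports no verdict.
The state is a dict: "t": time; "joint_positions": joint angles; "qvel": joint speeds; "tau": joint torques, N m; "eef_pos": TCP position; "tcp_rot": TCP orientation; "wrist_force": force on the tool from outside, world axes, zero at the start; "ft_torque": the same for the moment, N m; "opening": finger opening in mm.
Only numpy, scipy, OpenCV 4.12 (cv2) and the standard library are available. Lean on these libraries where they do the work, as an engineer would, in place of code of your own. Each camera call takes 0.05 s, during which the arm holds its last target.

### The job

Push the blue spring flap of the ware-return chute open with one finger and, while that finger keeps it open, push the used red sauce cup along its lane and through the doorway with the other finger, so that the cup drops into the hopper behind; then take the hand away so that the flap swings fully shut. Only push the cup, never lift it off the deck, and do not push the flap with the cup. Leave the spice jar, the spray bottle and the white ramekin where they stand.

Things in the scene. Friction and masses are not known exactly. Their poses are not given: they have to be found in the camera images.
- chute: Fixed steel ware-return chute. Origin on the worktop, under the doorway; x is the way the cup is pushed, z up (lengths in mm, this frame). Doorway at x = 0, open above, from the flap's hinge at y = -120 to a post at y = +46; posts reach 125 above the worktop. White deck before it, flat top 85 above the worktop, x = -210 to -4, y = -143 to +61.
- sill (a point): End of the lane: the deck's edge at chute x = -4, y = -12 mm (lane centre), deck height; beyond is a sheer drop into the hopper. The lane runs back along chute -x to the deck's near end between two flat grey painted lines, 76 mm apart inside; nothing guides the cup, it slides freely on the flat deck. Axes as the chute's.
- hopper (a point): Centre of the black floor of the open-topped hopper behind the flap, 8 mm above the worktop, at chute x = 90, y = -41 mm. Inside the hopper is 188 mm along x and 192 mm along y; its wall tops are 125 mm above the worktop. Axes as the chute's.
- flap_hinge (a point): Blue flap closing the doorway: upright panel 162 mm long, 5 mm thick, 35 mm high, from 90 to 125 mm above the worktop. Origin on its upright hinge at deck height, at chute x = 3, y = -120 mm; its y axis runs along the panel to the free edge, 162 mm away (beyond the cup's lane); x is its normal, the way it is pushed open; z up.
- flap (a joint): Opening angle of the flap about its upright hinge, rad: 0 shut (across the doorway), grows as it swings into the hopper, away from the cup, to 1.65. A spring shuts it by itself, damped, in under a second: about 0.10 N m shut, 0.27 N m at 1.4 rad; it takes 0.08 N m more per rad/s.
- flap_edge (a point): Middle of the flap's free edge.
- cup: Small open red plastic sauce cup, 48 mm across the rim, 46 mm at the foot, 42 mm high, about 70 g, standing upright on the deck in the lane, before the flap. Origin at the centre of its underside, z up.
- spice_jar: Bystander: loose jar with yellow cap, 48 mm across, 85 mm high, beside the near end of the deck. Origin at the centre of its underside.
- spray_bottle: Bystander: loose white spray bottle with red head, 60 mm across, 150 mm high, beyond the chute's hinge side. Origin at the centre of its underside.
- ramekin: Bystander: loose white ceramic ramekin, 72 mm across, 45 mm high, beyond the chute's hinge side. Origin at the centre of its underside.

How it is judged:
By the outcome, as a careful person would: the job done as asked, in the order asked, and still so for the second after the job is handed in, with the robot touching nothing.
It also fails if it takes over 48 s, if anything falls off the work surface, if the arm or the gripper's body presses on something with over 40 N, if the wrist force passes 120 N, or if a joint passes its speed limit or range.

## Working session

There is one attempt and no reset: what is moved stays moved. The work goes in short steps, Python scripts to look and compute and a tool call to move; the robot and the scene stay as the last step left them, time stands still between calls to the robot, and variables do not carry over. Pictures are saved under pics/ and viewed, and the job is handed in when it is done.

Besides the shell and the picture viewer there is one more tool, called in YAML: its name, and indented under it one key for each argument. apply_moves: Moves the arm, as the interface text tells. Its arguments: {"type":"object","properties":{"delta_pos":{"type":"array","items":{"type":"array","items":{"type":"number"}}},"angular":{"type":"array","items":{"type":"array","items":{"type":"number"}}},"claw":{"type":"number"},"force":{"type":"number"}},"required":["delta_pos","angular"]}

```bash
ls; mkdir -p pics; python3 - <<'E'
from rig import manip, eyes
import cv2, numpy as np
s=manip.read_state(); print({k:(np.round(v,3).tolist() if not isinstance(v,float) else v) for k,v in s.items()})
for n in ["scene","side","wrist"]:
    d=eyes.get_image(n); cv2.imwrite(f"pics/{n}0.png",d["pixels"][:,:,::-1])
    np.savez(f"{n}0.npz",**{k:np.array(v) for k,v in d.items()})
    print(n,np.round(d["K"],1).tolist(),np.round(d["dist_coeffs"],4).tolist(),np.round(d["origin"],1).tolist(),np.round(d["orientation"],4).tolist())
E
```

```text
pics
{'t': 0.0, 'joint_positions': [1.239, 0.469, -0.049, 1.534, 0.024, 1.141, -0.082], 'qvel': [-0.0, -0.001, 0.0, 0.002, -0.001, -0.001, 0.001], 'tau': [0.001, -50.798, -0.08, -23.615, -0.062, 0.038, 0.0], 'eef_pos': [201.124, -643.757, 240.499], 'tcp_rot': [-0.001, 0.806, -0.592, -0.001], 'wrist_force': [-0.043, -0.914, -0.623], 'ft_torque': [0.051, 0.057, -0.002], 'opening': 86.66963177494085}
scene [[488.7, 0.0, 280.2], [0.0, 488.7, 208.7], [0.0, 0.0, 1.0]] [-0.1495, 0.0, 0.0, 0.0, 0.0] [1220.6, 133.8, 829.6] [-0.2073, 0.5436, 0.7627, -0.2825]
side [[391.1, 0.0, 281.0], [0.0, 391.1, 214.3], [0.0, 0.0, 1.0]] [-0.0278, 0.0, 0.0, 0.0, 0.0] [384.7, -668.3, 605.1] [-0.4353, 0.8862, -0.1406, 0.0737]
wrist [[329.2, 0.0, 277.5], [0.0, 329.2, 209.7], [0.0, 0.0, 1.0]] [-0.0525, 0.0, 0.0, 0.0, 0.0] [264.7, -623.6, 382.6] [0.0997, 0.7996, -0.5875, -0.0741]
```

View pics/scene0.png

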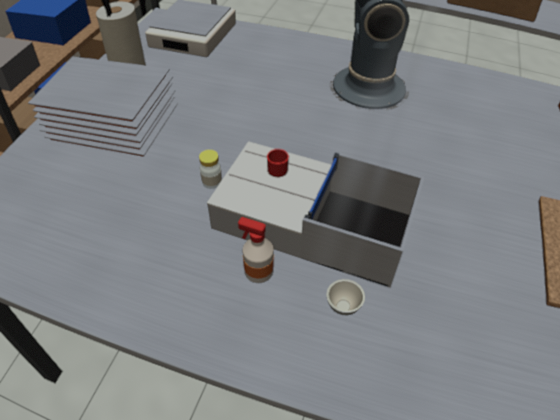

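View pics/side0.png

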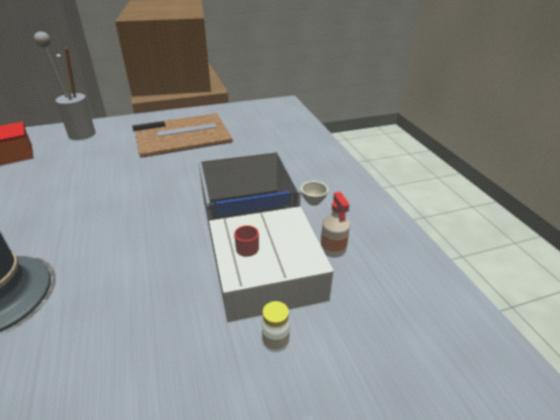

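View pics/wrist0.png

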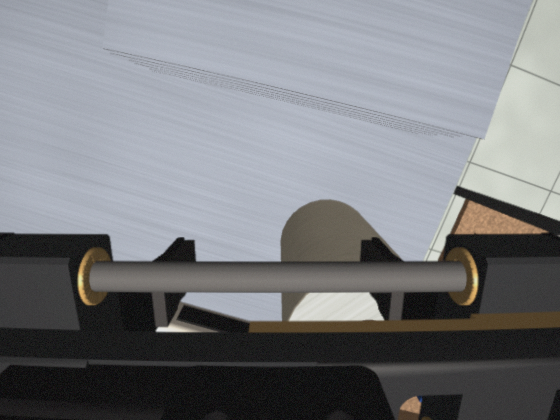

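```bash
cat > h.py <<'E'
import numpy as np, cv2
from scipy.spatial.transform import Rotation as R
def load(f):
    d=dict(np.load(f)); return d
def cam(d):
    q=np.array(d["orientation"]); return np.array(d["K"],float),np.array(d["dist_coeffs"],float),np.array(d["origin"],float),R.from_quat(q[[1,2,3,0]]).as_matrix()
def rays(d,px):
    K,D,o,M=cam(d); u=cv2.undistortPoints(np.array(px,float).reshape(-1,1,2),K,D).reshape(-1,2)
    v=np.c_[u,np.ones(len(u))]@M.T; return o,v/np.linalg.norm(v,axis=1)[:,None]
def plane(d,px,z):
    o,v=rays(d,px); return o+v*((z-o[2])/v[:,2])[:,None]
def tri(d1,p1,d2,p2):
    o1,v1=rays(d1,p1);o2,v2=rays(d2,p2);out=[]
    for a,b in zip(v1,v2):
        t=np.linalg.lstsq(np.c_[a,-b],o2-o1,rcond=None)[0]
        A=o1+t[0]*a;B=o2+t[1]*b; out.append(np.r_[(A+B)/2,np.linalg.norm(A-B)])
    return np.array(out)
def proj(d,P):
    K,D,o,M=cam(d); rv=cv2.Rodrigues(M.T)[0]
    return cv2.projectPoints(np.array(P,float).reshape(-1,1,3),rv,-M.T@o,K,D)[0].reshape(-1,2)
def crop(d,x,y,w,h,s,f):
    c=d["pixels"][y:y+h,x:x+w,::-1]; cv2.imwrite(f,cv2.resize(c,None,fx=s,fy=s,interpolation=cv2.INTER_CUBIC))
E
python3 - <<'E'
from h import *
a=load("scene0.npz");b=load("side0.npz")
crop(a,195,135,235,150,3.4,"pics/sc1.png"); crop(b,190,145,150,180,3.3,"pics/si1.png")
E
```

```text
(no output)
```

View pics/sc1.png

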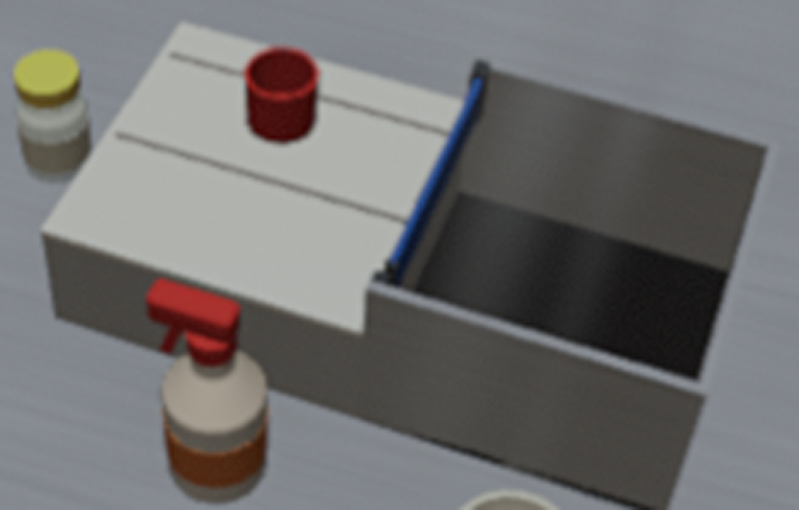

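View pics/si1.png

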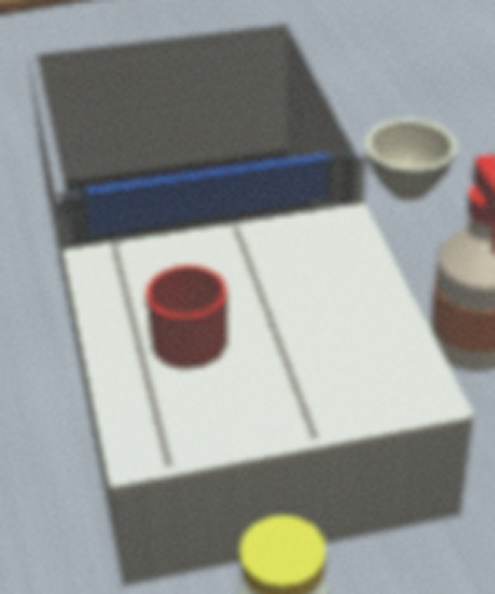

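```bash
cat >> h.py <<'E'
def un(p,x,y,s): return (np.array(p,float)+.5)/s-.5+[x,y]
E
python3 - <<'E'
from h import *
np.set_printoptions(suppress=True,precision=1)
a=load("scene0.npz");b=load("side0.npz")
A=un([(180,22),(43,233),(362,332)],195,135,3.4); B=un([(110,487),(470,417),(368,204),(65,249)],190,145,3.3)
print(tri(a,A,b,B[:3]))
PB=plane(b,B,85);PA=plane(a,A,85)
print(PA,PB)
# fit 2D rigid
C=np.array([(-210,61),(-210,-143),(-4,-143),(-4,61)],float)
def fit(c,w):
    c0=c.mean(0);w0=w.mean(0);H=(c-c0).T@(w-w0);th=np.arctan2(H[0,1]-H[1,0],H[0,0]+H[1,1])
    r=np.array([[np.cos(th),-np.sin(th)],[np.sin(th),np.cos(th)]]);return th,w0-r@c0,(w-w0)-(c-c0)@r.T
for c,w in((C[:3],PA),(C,PB),(np.r_[C[:3],C],np.r_[PA,PB])):
    th,o,res=fit(c,w[:,:2]);print("yaw %.4f"%th,o,res.tolist() if 0 else np.round(res,1).tolist())
# lines and hinge post etc check by cup red mask
for n,d,roi in(("sc",a,(255,140,300,185)),("si",b,(225,220,265,262))):
    h=cv2.cvtColor(d["pixels"],cv2.COLOR_RGB2HSV);x0,y0,x1,y1=roi
    m=((h[...,0]<8)|(h[...,0]>172))&(h[...,1]>120)
    mm=np.zeros(m.shape,np.uint8);mm[y0:y1,x0:x1]=m[y0:y1,x0:x1]
    ys,xs=np.nonzero(mm);print(n,xs.min(),xs.max(),ys.min(),ys.max(),len(xs))
    r=mm.astype(bool)&(d["pixels"][...,0]>125); ys,xs=np.nonzero(r)
    if len(xs)>5: print("rim",cv2.fitEllipse(np.c_[xs,ys].astype(np.float32)))
E
```

```text
[[ 435.1 -207.    84.7    0.9]
 [ 637.9 -216.1   81.7    0.1]
 [ 651.4  -12.3   85.     4.1]]
[[ 434.9 -206.7   85. ]
 [ 640.4 -214.6   85. ]
 [ 649.3  -11.2   85. ]] [[ 435.3 -207.7   85. ]
 [ 636.3 -219.    85. ]
 [ 652.4  -14.6   85. ]
 [ 448.2   -1.1   85. ]]
yaw 1.5247 [506.5   0.5] [[-1.0, -0.2], [0.8, 1.3], [0.2, -1.1]]
yaw 1.5052 [509.1  -1.1] [[0.8, -1.0], [-1.8, 1.1], [0.8, -0.1], [0.1, 0.0]]
yaw 1.5139 [508.1  -0.3] [[-0.4, -0.2], [1.4, 3.5], [-1.3, 1.2], [0.1, -1.2], [-2.7, -0.9], [1.7, -2.2], [1.2, -0.3]]
sc 267 287 150 175 465
rim ((277.1778259277344, 156.06829833984375), (13.719267845153809, 20.431095123291016), 89.75438690185547)
si 235 257 227 241 113
rim ((246.09999084472656, 233.4774169921875), (14.051589012145996, 21.915695190429688), 87.1657485961914)
```

```bash
python3 - <<'E'
from h import *
np.set_printoptions(suppress=True,precision=1)
a=load("scene0.npz");b=load("side0.npz")
ra=un([(281,76)],195,135,3.4); rb=un([(187,292)],190,145,3.3)
print("cup rim",tri(a,ra,b,rb),plane(a,ra,127),plane(b,rb,127))
# lines: ends: scene upper line (170,55)-(450,132); lower (117,133)-(408,220); side left (115,245)-(169,464); right (238,228)-(314,438)
LA=un([(170,55),(450,132),(117,133),(408,220)],195,135,3.4);LB=un([(169,464),(115,245),(314,438),(238,228)],190,145,3.3)
th=1.514;o=np.array([508.1,-.3]);r=np.array([[np.cos(th),-np.sin(th)],[np.sin(th),np.cos(th)]])
for d,L,c in((a,LA,ra),(b,LB,rb)):
    P=plane(d,L,85)[:,:2]; print((P-o)@r); v=P[1]-P[0];w=P[3]-P[2];print(np.arctan2(v[1],v[0]),np.arctan2(w[1],w[0]))
    print("cup chute",(plane(d,c,127)[:,:2]-o)@r)
# flap top edge: scene (480,72)->(393,270)
E
```

```text
cup rim [[ 503.  -111.3  123.9    0.8]] [[ 505.7 -110.   127. ]] [[ 502.4 -115.3  127. ]]
[[-202.5   28.7]
 [  -7.7   31.4]
 [-202.6  -50.7]
 [  -7.4  -50.2]]
1.528073259923113 1.5169723283945957
cup chute [[-109.7   -3.8]]
[[-203.2   28. ]
 [  -8.1   27.9]
 [-204.4  -52. ]
 [ -10.3  -53.5]]
1.5131918865180245 1.5062995568759958
cup chute [[-115.1   -0.9]]
```

apply_moves:
  delta_pos:
    - [2,3.5,0.6]
    - [2,3.5,0.6]
    - [2,3.5,0.6]
    - [2,3.5,0.6]
    - [2,3.5,0.6]
  angular:
    - [0,0,-0.072]
    - [0,0,-0.072]
    - [0,0,-0.072]
    - [0,0,-0.072]
    - [0,0,-0.072]
  claw: 8.7

```text
t: 0.65
eef_pos: [301.8, -467.6, 271.5]
tcp_rot: [0.0, -0.685, 0.728, 0.0]
wrist_force: [0.5, 0.1, 0.9]
opening: 87.3
```

apply_moves:
  delta_pos:
    - [2,3.5,0]
    - [2,3.5,0]
    - [2,3.5,0]
    - [2,3.5,0]
    - [2,3.5,0]
  angular:
    - [0,0,0]
    - [0,0,0]
    - [0,0,0]
    - [0,0,0]
    - [0,0,0]

```text
t: 1.15
eef_pos: [401.7, -292.7, 271.5]
tcp_rot: [-0.0, -0.687, 0.727, -0.0]
wrist_force: [0.4, -0.6, -0.7]
opening: 86.3
```

apply_moves:
  delta_pos:
    - [2,3.5,0]
    - [2,3.5,0]
    - [2,3.5,0]
    - [2,3.5,0]
    - [2,3.5,0]
  angular:
    - [0,0,0]
    - [0,0,0]
    - [0,0,0]
    - [0,0,0]
    - [0,0,0]

```text
t: 1.65
eef_pos: [501.7, -117.8, 271.5]
tcp_rot: [-0.0, -0.687, 0.727, -0.0]
wrist_force: [0.1, -1.1, 0.3]
opening: 87.4
```

```bash
python3 - <<'E'
from rig import manip, eyes
import cv2, numpy as np
d=eyes.get_image("wrist"); cv2.imwrite("pics/wrist1.png",d["pixels"][:,:,::-1]); np.savez("wrist1.npz",**{k:np.array(v) for k,v in d.items()})
s=manip.read_state(); print({k:np.round(s[k],3).tolist() for k in("t","joint_positions","eef_pos","tcp_rot","wrist_force")},d["origin"])
E
```

```text
{'t': 1.7, 'joint_positions': [0.428, 0.203, -0.339, 1.852, 0.069, 1.096, -1.554], 'eef_pos': [505.049, -109.985, 271.799], 'tcp_rot': [0.003, -0.69, 0.724, 0.001], 'wrist_force': [2.983, 5.111, 0.118]} [ 568.15518361 -121.1544458   413.45519562]
```

View pics/wrist1.png

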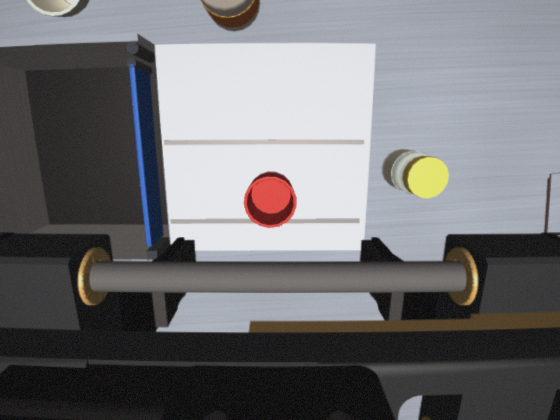

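```bash
python3 - <<'E'
from h import *
np.set_printoptions(suppress=True,precision=1)
d=load("wrist1.npz")
p=d["pixels"].astype(int)
m=((p[...,0]-p[...,1]>70)).astype(np.uint8); m[:160]=0;m[240:]=0
cs=max(cv2.findContours(m,cv2.RETR_EXTERNAL,cv2.CHAIN_APPROX_NONE)[0],key=cv2.contourArea)
e=cv2.fitEllipse(cs);print(e)
# inner foot bright disc
C=plane(d,[e[0]],127);print("cup@127",C)
Q=plane(d,[(157,45),(375,44),(366,250),(165,251)],85); print(Q, np.linalg.norm(Q[0]-Q[1]),np.linalg.norm(Q[2]-Q[1]))
L=plane(d,[(165,142),(363,142),(172,220),(359,220)],85);print(L)
for i,j in((1,0),(2,3)): v=Q[j]-Q[i];print(np.arctan2(v[1],v[0]))
for i,j in((1,0),(3,2)): v=L[j]-L[i];print(np.arctan2(v[1],v[0]))
b=load("side0.npz");rb=un([(187,292)],190,145,3.3);a=load("scene0.npz");ra=un([(281,76)],195,135,3.4)
print(tri(d,[e[0]],b,rb),tri(d,[e[0]],a,ra))
E
```

```text
((269.7274475097656, 201.45643615722656), (50.81049346923828, 51.44730758666992), 95.89895629882812)
cup@127 [[ 503.4 -110.8  127. ]]
[[ 649.   -13.8   85. ]
 [ 638.  -216.1   85. ]
 [ 435.  -208.5   85. ]
 [ 446.     6.2   85. ]] 202.60914697163207 203.14041422103972
[[ 559.8   -9.9   85. ]
 [ 548.5 -204.6   85. ]
 [ 479.9   -6.2   85. ]
 [ 468.8 -200.8   85. ]]
1.516609691803007
1.5194674095853722
1.513029551004156
1.513851772860821
[[ 502.9 -110.8  123.4    0.9]] [[ 502.8 -110.8  124.3    0.3]]
```

apply_moves:
  delta_pos:
    - [0.1,0.7,-3]
    - [0,0,-3]
    - [0,0,-3]
    - [0,0,-2]
    - [0,0,0]
  angular:
    - [0.05,-0.003,0]
    - [0,0,0]
    - [0,0,0]
    - [0,0,0]
    - [0,0,0]

```text
t: 2.2
eef_pos: [499.9, -112.2, 158.7]
tcp_rot: [0.016, -0.686, 0.727, 0.02]
wrist_force: [-0.3, 0.7, -0.0]
opening: 86.8
```

```bash
python3 - <<'E'
from rig import manip, eyes
import cv2, numpy as np
from h import crop
for n in("side","scene"):
    d=eyes.get_image(n); crop(d,180 if n=="side" else 195,100,250,200,3,f"pics/{n}2.png")
s=manip.read_state(); print({k:np.round(s[k],3).tolist() for k in("t","joint_positions","eef_pos","tcp_rot","wrist_force")})
E
```

```text
{'t': 2.3, 'joint_positions': [0.435, 0.325, -0.325, 1.975, 0.069, 0.862, -1.548], 'eef_pos': [502.427, -112.413, 161.818], 'tcp_rot': [0.018, -0.686, 0.727, 0.017], 'wrist_force': [0.521, 0.299, 0.432]}
```

View pics/side2.png

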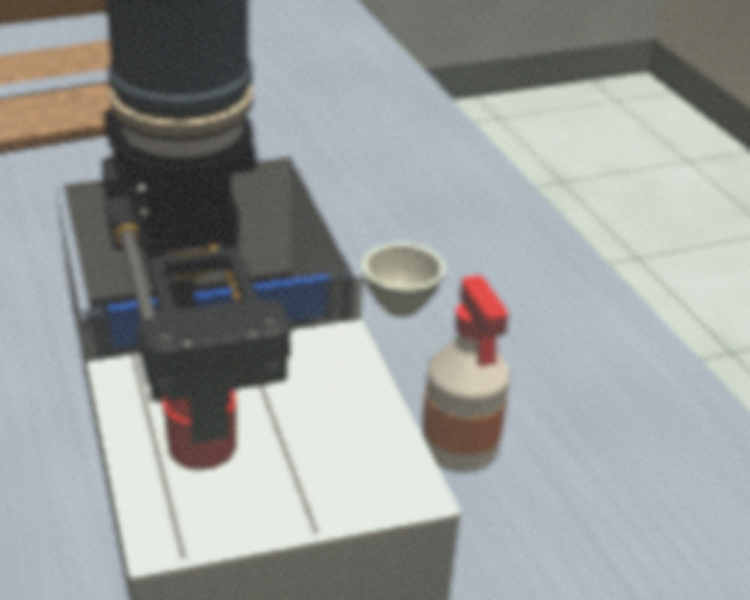

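View pics/scene2.png

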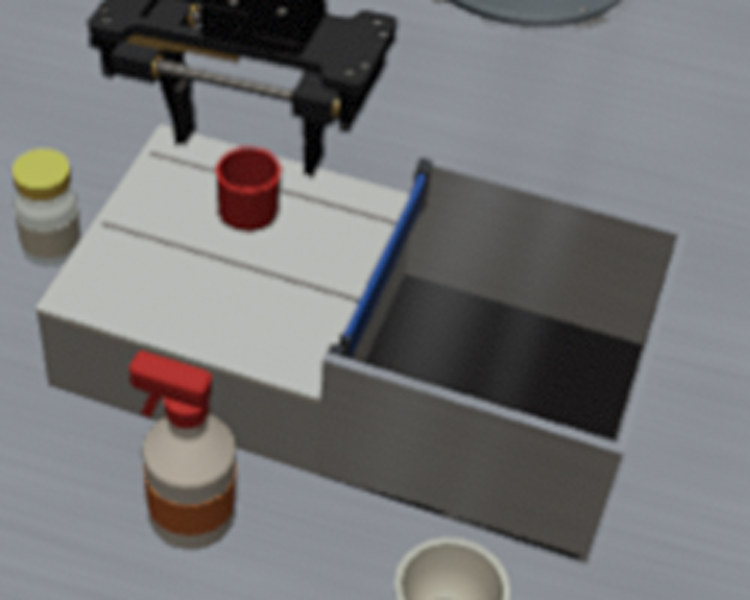

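apply_moves:
  delta_pos:
    - [0,0,-2]
    - [0,0,-1.5]
    - [0,0,-1.1]
    - [0,0,0]
    - [0,0,0]
  angular:
    - [0,0,0]
    - [0,0,0]
    - [0,0,0]
    - [0,0,0]
    - [0,0,0]

```text
t: 2.8
eef_pos: [503.0, -112.4, 116.4]
tcp_rot: [0.019, -0.686, 0.727, 0.016]
wrist_force: [-0.8, -0.3, 0.5]
opening: 87.0
```

```bash
python3 - <<'E'
from rig import manip, eyes
import cv2, numpy as np
from h import crop
for n in("side","scene"):
    d=eyes.get_image(n); crop(d,180 if n=="side" else 195,120,250,180,3,f"pics/{n}3.png")
s=manip.read_state(); print({k:np.round(s[k],3).tolist() for k in("t","joint_positions","eef_pos","tcp_rot","wrist_force")})
E
```

```text
{'t': 2.9, 'joint_positions': [0.42, 0.388, -0.313, 2.014, 0.097, 0.761, -1.57], 'eef_pos': [503.145, -112.424, 116.609], 'tcp_rot': [0.019, -0.686, 0.727, 0.016], 'wrist_force': [0.238, 0.521, -0.241]}
```

View pics/side3.png

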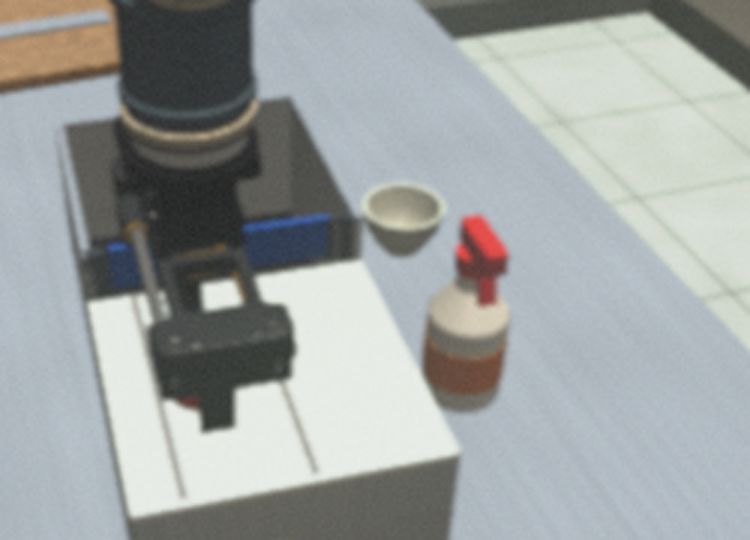

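View pics/scene3.png

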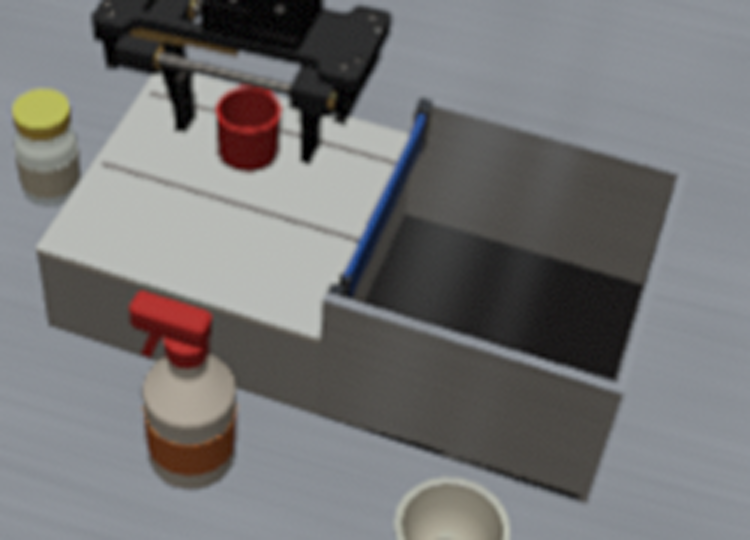

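```bash
python3 - <<'E'
from h import *
np.set_printoptions(suppress=True,precision=1)
b=load("side0.npz");a=load("scene0.npz")
B=un([(202,431),(235,429),(218,430)],180,120,3); print(plane(b,B,93))
A=un([(182,130),(307,160)],195,120,3); print(plane(a,A,93))
print(tri(a,A[:1],b,B[2:]))
E
```

```text
[[ 490.8 -159.8   93. ]
 [ 510.6 -164.3   93. ]
 [ 500.4 -162.    93. ]]
[[ 505.  -160.7   93. ]
 [ 504.4  -65.8   93. ]]
[[ 501.6 -161.1   90.8    2.4]]
```

apply_moves:
  delta_pos:
    - [0.03,0.5,0]
    - [0.03,0.6,0]
    - [0.03,0.6,0]
    - [0.03,0.5,0]
    - [0.03,0.5,0]
  angular:
    - [0,0,0]
    - [0,0,0]
    - [0,0,0]
    - [0,0,0]
    - [0,0,0]

```text
t: 3.4
eef_pos: [503.9, -84.8, 115.7]
tcp_rot: [0.018, -0.687, 0.727, 0.017]
wrist_force: [0.3, -1.2, 0.4]
opening: 87.2
```

apply_moves:
  delta_pos:
    - [0.03,0.6,0]
    - [0.04,0.6,0]
    - [0.03,0.6,0]
    - [0.04,0.6,0]
    - [0.03,0.6,0]
  angular:
    - [0,0,0]
    - [0,0,0]
    - [0,0,0]
    - [0,0,0]
    - [0,0,0]

```text
t: 3.9
eef_pos: [505.6, -54.8, 115.6]
tcp_rot: [0.018, -0.686, 0.727, 0.017]
wrist_force: [0.9, -1.3, 1.1]
opening: 87.2
```

apply_moves:
  delta_pos:
    - [0.03,0.6,0]
    - [0.04,0.6,0]
    - [0.03,0.6,0]
    - [0.04,0.6,0]
    - [0.03,0.6,0]
  angular:
    - [0,0,0]
    - [0,0,0]
    - [0,0,0]
    - [0,0,0]
    - [0,0,0]

```text
t: 4.4
eef_pos: [507.3, -25.0, 115.6]
tcp_rot: [0.018, -0.686, 0.727, 0.017]
wrist_force: [0.9, -2.5, 0.2]
opening: 87.2
```

```bash
python3 - <<'E'
from rig import manip, eyes
import cv2, numpy as np
from h import crop
for n in("wrist","scene"):
    d=eyes.get_image(n)
    if n=="scene": crop(d,195,120,250,180,3,f"pics/{n}4.png")
    else: cv2.imwrite("pics/wrist4.png",d["pixels"][:,:,::-1])
s=manip.read_state(); print({k:np.round(s[k],3).tolist() for k in("t","joint_positions","eef_pos","tcp_rot","wrist_force")})
E
```

```text
{'t': 4.5, 'joint_positions': [0.269, 0.379, -0.337, 2.035, 0.107, 0.745, -1.751], 'eef_pos': [507.186, -24.085, 115.585], 'tcp_rot': [0.018, -0.687, 0.726, 0.017], 'wrist_force': [0.483, -0.098, 0.839]}
```

View pics/wrist4.png

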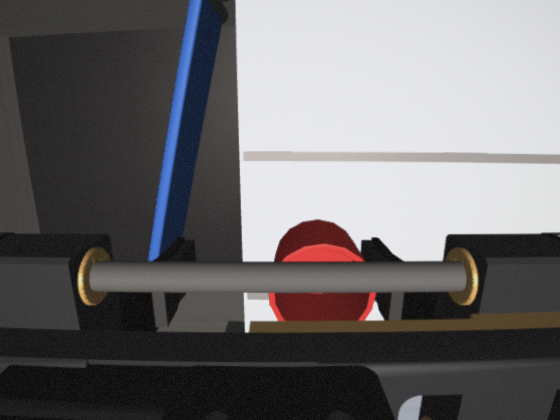

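View pics/scene4.png

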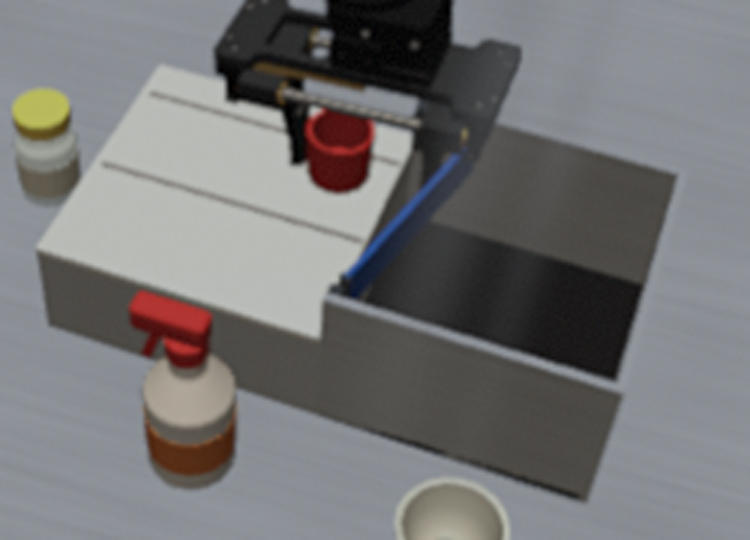

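apply_moves:
  delta_pos:
    - [0.03,0.6,0]
    - [0.04,0.6,0]
    - [0.03,0.6,0]
    - [0.03,0.6,0]
    - [0.03,0.6,0]
  angular:
    - [0,0,0]
    - [0,0,0]
    - [0,0,0]
    - [0,0,0]
    - [0,0,0]

```text
t: 5.0
eef_pos: [508.6, 5.2, 115.5]
tcp_rot: [0.018, -0.686, 0.727, 0.017]
wrist_force: [0.1, -1.9, -0.8]
opening: 87.2
```

apply_moves:
  delta_pos:
    - [0.03,0.6,0]
    - [0.04,0.6,0]
    - [0.03,0.6,0]
    - [0.03,0.6,0]
    - [0,0,0]
  angular:
    - [0,0,0]
    - [0,0,0]
    - [0,0,0]
    - [0,0,0]
    - [0,0,0]

```text
t: 5.5
eef_pos: [510.1, 30.3, 115.7]
tcp_rot: [0.019, -0.687, 0.726, 0.017]
wrist_force: [-0.9, -0.9, 0.7]
opening: 87.1
```

```bash
python3 - <<'E'
from rig import manip, eyes
import cv2, numpy as np
from h import crop
for n in("wrist","scene"):
    d=eyes.get_image(n)
    if n=="scene": crop(d,195,120,250,180,3,f"pics/{n}5.png")
    else: cv2.imwrite("pics/wrist5.png",d["pixels"][:,:,::-1])
s=manip.read_state(); print({k:np.round(s[k],3).tolist() for k in("t","joint_positions","eef_pos","tcp_rot","wrist_force")})
E
```

```text
{'t': 5.6, 'joint_positions': [0.172, 0.382, -0.348, 2.031, 0.116, 0.743, -1.864], 'eef_pos': [509.614, 29.464, 115.464], 'tcp_rot': [0.018, -0.687, 0.726, 0.018], 'wrist_force': [-1.026, 0.109, 0.505]}
```

View pics/wrist5.png

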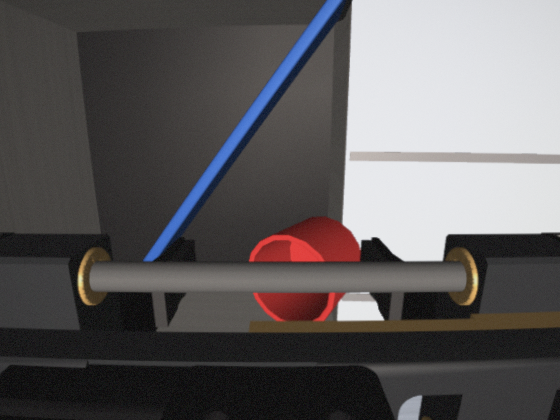

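View pics/scene5.png

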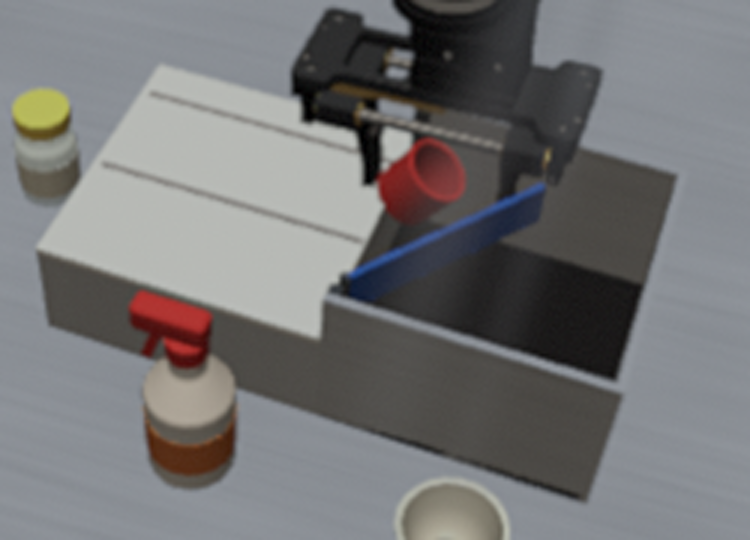

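apply_moves:
  delta_pos:
    - [0.03,0.5,0]
    - [0.03,0.5,0]
    - [0,0,0]
    - [0,0,0]
    - [0,0,0]
  angular:
    - [0,0,0]
    - [0,0,0]
    - [0,0,0]
    - [0,0,0]
    - [0,0,0]

```text
t: 6.1
eef_pos: [510.3, 38.9, 115.5]
tcp_rot: [0.018, -0.686, 0.727, 0.017]
wrist_force: [-2.0, -1.4, 0.8]
opening: 87.0
```

```bash
python3 - <<'E'
from rig import manip, eyes
import cv2, numpy as np
from h import crop
for n in("wrist","scene"):
    d=eyes.get_image(n)
    if n=="scene": crop(d,195,120,250,180,3,f"pics/{n}6.png")
    else: cv2.imwrite("pics/wrist6.png",d["pixels"][:,:,::-1])
s=manip.read_state(); print({k:np.round(s[k],3).tolist() for k in("t","joint_positions","eef_pos","tcp_rot","wrist_force")})
E
```

```text
{'t': 6.2, 'joint_positions': [0.154, 0.384, -0.35, 2.029, 0.118, 0.743, -1.885], 'eef_pos': [510.35, 38.84, 115.444], 'tcp_rot': [0.018, -0.686, 0.727, 0.017], 'wrist_force': [-2.414, 0.261, -0.396]}
```

View pics/wrist6.png

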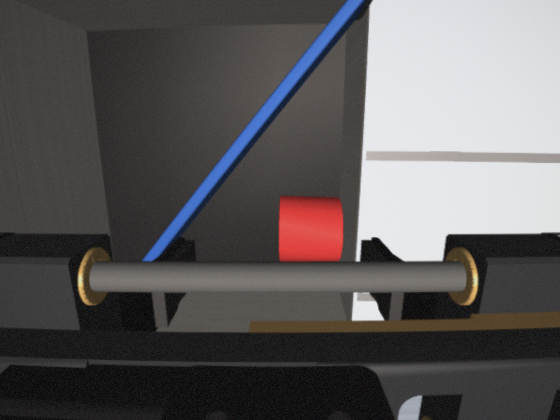

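View pics/scene6.png

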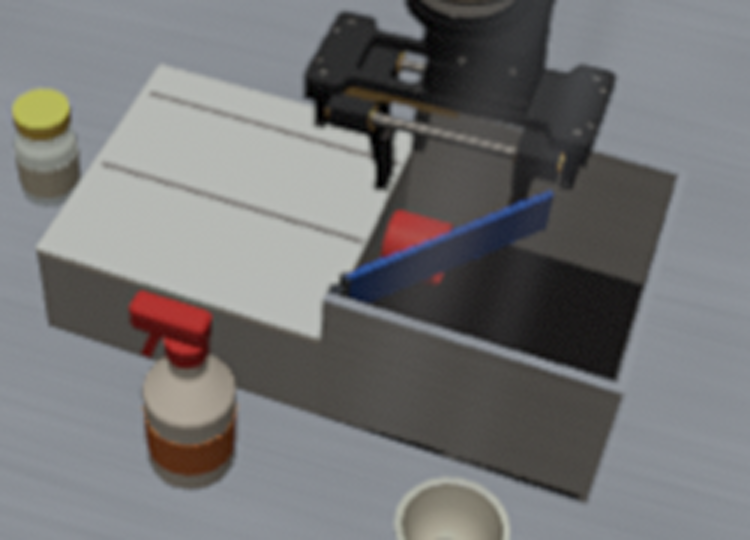

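The cup has dropped into the hopper and lies on its side by (415,245) in the scene crop. The flap still rests on the front finger. I'll ease the hand back so the flap follows, then lift.

apply_moves:
  delta_pos:
    - [-0.05,-1,0]
    - [-0.05,-1,0]
    - [-0.06,-1,0]
    - [-0.06,-1,0]
    - [-0.06,-1,0]
  angular:
    - [0,0,0]
    - [0,0,0]
    - [0,0,0]
    - [0,0,0]
    - [0,0,0]

```text
t: 6.7
eef_pos: [508.0, -12.7, 115.6]
tcp_rot: [0.018, -0.686, 0.727, 0.017]
wrist_force: [-0.6, -0.7, -0.1]
opening: 86.9
```

apply_moves:
  delta_pos:
    - [-0.06,-1,0]
    - [-0.06,-1,0]
    - [-0.06,-1,0]
    - [-0.06,-1,0]
    - [-0.06,-1,0]
  angular:
    - [0,0,0]
    - [0,0,0]
    - [0,0,0]
    - [0,0,0]
    - [0,0,0]

```text
t: 7.2
eef_pos: [505.2, -62.0, 115.7]
tcp_rot: [0.019, -0.686, 0.727, 0.017]
wrist_force: [-1.2, -0.1, -1.3]
opening: 87.1
```

apply_moves:
  delta_pos:
    - [-0.06,-1,0]
    - [-0.06,-1,0]
    - [0,0,3]
    - [0,0,4]
    - [0,0,4]
  angular:
    - [0,0,0]
    - [0,0,0]
    - [0,0,0]
    - [0,0,0]
    - [0,0,0]

```text
t: 7.7
eef_pos: [503.3, -81.7, 226.6]
tcp_rot: [0.018, -0.686, 0.727, 0.018]
wrist_force: [1.2, -0.7, 0.1]
opening: 86.9
```

apply_moves:
  delta_pos:
    - [0,-4,3]
    - [0,-4,0]
    - [0,-4,0]
    - [0,-4,0]
    - [0,-4,0]
  angular:
    - [0,0,0]
    - [0,0,0]
    - [0,0,0]
    - [0,0,0]
    - [0,0,0]

```text
t: 8.2
eef_pos: [503.4, -283.2, 255.8]
tcp_rot: [0.018, -0.686, 0.727, 0.017]
wrist_force: [0.9, -0.6, -0.5]
opening: 87.2
```

apply_moves:
  delta_pos:
    - [0,-3,0]
    - [0,0,0]
    - [0,0,0]
    - [0,0,0]
    - [0,0,0]
  angular:
    - [0,0,0]
    - [0,0,0]
    - [0,0,0]
    - [0,0,0]
    - [0,0,0]

```text
t: 8.7
eef_pos: [504.1, -309.6, 255.7]
tcp_rot: [0.018, -0.687, 0.726, 0.017]
wrist_force: [0.5, -0.2, 0.1]
opening: 87.0
```

```bash
python3 - <<'E'
from rig import manip, eyes
import cv2, numpy as np
from h import crop
for n in("wrist","scene","side"):
    d=eyes.get_image(n)
    np.savez(f"{n}7.npz",**{k:np.array(v) for k,v in d.items()})
    if n=="scene": crop(d,195,120,250,200,3,f"pics/{n}7.png")
    else: cv2.imwrite(f"pics/{n}7.png",d["pixels"][:,:,::-1])
s=manip.read_state(); print({k:np.round(s[k],3).tolist() for k in("t","joint_positions","eef_pos","tcp_rot","wrist_force")})
E
```

```text
{'t': 8.85, 'joint_positions': [0.673, 0.344, -0.22, 1.696, 0.031, 1.129, -1.175], 'eef_pos': [503.979, -310.318, 255.756], 'tcp_rot': [0.018, -0.687, 0.726, 0.017], 'wrist_force': [-0.184, -0.623, 0.518]}
```

View pics/scene7.png

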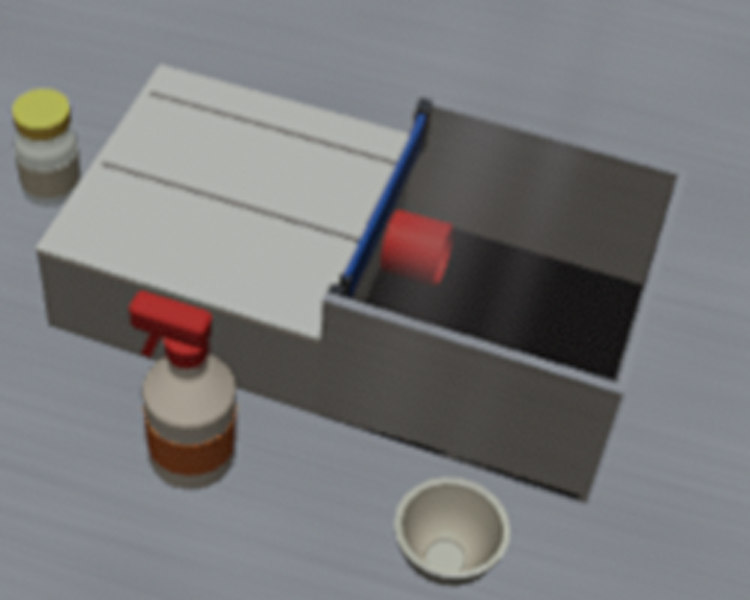

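View pics/wrist7.png

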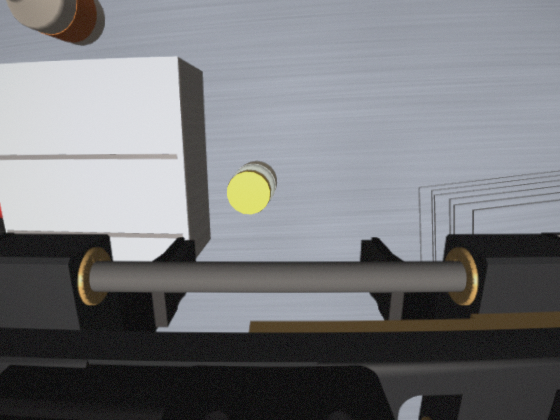

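View pics/side7.png

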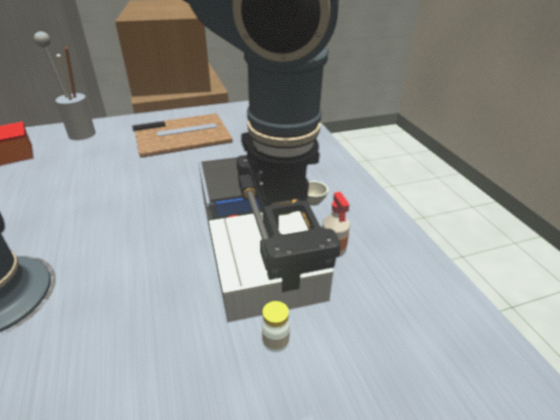

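Everything looks right. I'll take one more overhead view to measure that the cup is down on the hopper floor.

apply_moves:
  delta_pos:
    - [0,4,1]
    - [0,4,1]
    - [0,4,1]
    - [0,4,1]
    - [0,4,0]
  angular:
    - [0,0,0]
    - [0,0,0]
    - [0,0,0]
    - [0,0,0]
    - [0,0,0]

```text
t: 9.35
eef_pos: [504.3, -109.3, 297.3]
tcp_rot: [0.019, -0.687, 0.727, 0.016]
wrist_force: [1.4, 0.4, -0.3]
opening: 87.0
```

apply_moves:
  delta_pos:
    - [0,4,0]
    - [0,4,0]
    - [0,4,0]
    - [0,0,0]
    - [0,0,0]
  angular:
    - [0,0,0]
    - [0,0,0]
    - [0,0,0]
    - [0,0,0]
    - [0,0,0]

```text
t: 9.85
eef_pos: [503.5, 9.8, 295.8]
tcp_rot: [0.018, -0.688, 0.726, 0.017]
wrist_force: [0.1, -0.5, 0.9]
opening: 86.5
```

```bash
python3 - <<'E'
from rig import manip, eyes
import cv2, numpy as np
d=eyes.get_image("wrist"); cv2.imwrite("pics/wrist8.png",d["pixels"][:,:,::-1]); np.savez("wrist8.npz",**{k:np.array(v) for k,v in d.items()})
E
```

```text
(no output)
```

View pics/wrist8.png

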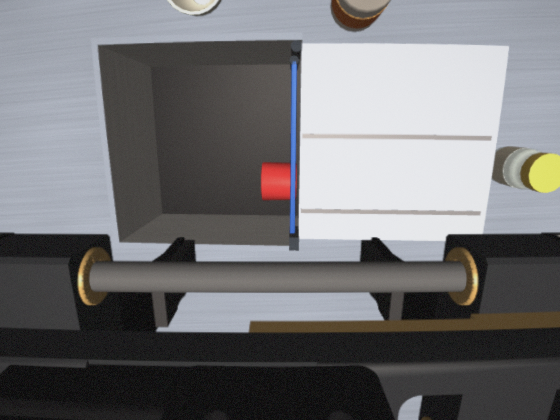

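```bash
python3 - <<'E'
from h import *
np.set_printoptions(suppress=True,precision=1)
a=load("scene7.npz");d=load("wrist8.npz")
A=un([(445,252)],195,120,3);print(tri(a,A,d,[(262,182)]))
p=d["pixels"].astype(int);m=(p[...,2]-p[...,0]>60)&(p[...,2]>90);m[:45]=0;m[235:]=0
ys,xs=np.nonzero(m); q=[(xs[ys==y].mean(),y) for y in(62,80,140,200,228) if (ys==y).any()]
P=plane(d,q,125);print(P);v=P[-1]-P[0];print(np.arctan2(v[1],v[0]))
# bystanders unmoved between first and last scene picture
a0=load("scene0.npz");D=np.abs(a0["pixels"].astype(int)-a["pixels"]).max(2)
for n,(x0,y0,x1,y1) in dict(jar=(195,147,225,190),bottle=(236,215,280,285),ram=(322,278,370,316),deck=(210,148,262,225)).items(): print(n,np.percentile(D[y0:y1,x0:x1],[50,99]))
E
```

```text
[[504.7  42.   34.8   0.1]]
[[625.5  -2.8 125. ]
 [610.3  -1.7 125. ]
 [557.3   1.1 125. ]
 [500.2   4.5 125. ]
 [471.8   5.7 125. ]]
3.0864184367646033
jar [1. 2.]
bottle [1. 4.]
ram [1. 2.]
deck [1. 2.]
```

```bash
python3 -c "
from rig import finish_job
print(finish_job())"
```

```text
the job is handed in; nothing more can be done
None
```

The job is done and handed in at about 10 s of the 48 s allowed. The cup is on the hopper floor and the flap is fully shut. I straddled the cup with the open fingers along the lane. The front finger opened the blue flap to about 40° and held it while the rear finger slid the cup down the lane and over the sill. I then drew the hand back so the flap eased closed, and lifted clear.

Last checks:
- **Cup:** it lies on its side on the hopper floor. Its rim centre triangulated at z ≈ 35 mm; about 32 mm is expected for a cup lying on the floor.
- **Flap:** its direction measures 3.086 rad, which matches the shut direction.
- **Bystanders:** the spice jar, spray bottle and ramekin look the same in the first and last scene pictures.
- **Robot:** the hand was well clear when I handed in, and the wrist forces I read never went above about 6 N.

No check failed. The first estimates of points from single views disagreed by 2–5 mm, so I averaged them and confirmed the result with the wrist camera.

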